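# Rock a bowed tile and mark its high spot

### The job

The long beige tile on the dark flat slab is bowed: it see-saws on one hidden high spot beneath it. Rock it with light presses on its ends (it is brittle, so no hard pushing against the slab), work out from how it tilts each way where along its length the high spot lies, and stand the brass marker upright on the tile's centre line right over that spot. Set the marker down without dropping it, do not shift the tile about and leave the other things alone.

Things in the scene. Friction and masses are not known exactly. Their poses are not given: they have to be found in the camera images.
- plate: dark grey flat, level reference slab, fixed on the bench, 180 mm (x) x 380 mm (y) x 30 mm thick; origin at the centre of its underside, so its flat top is 30 mm above the origin
- tile: beige tile, gold lines, white flowers, 100 mm wide (its x), 300 mm long (its y), 8 mm thick (z, up), 0.38 to 0.55 kg; origin at the middle of its underside. Under it a ridge across nearly its full width stands 4 to 6 mm proud, 0 to 60 mm from the middle toward either end (hidden, changing). The tile see-saws on it: one end edge rests on the slab, or it balances if the ridge is near the middle
- end_pos (a point): middle of the lower edge of the tile's +y end, 150 mm from its middle. Pressing the tile's top 15 mm in from either end tips it over with 0 to 4.5 N, until that end's edge is on the slab and it comes up hard
- end_neg (a point): middle of the lower edge of the tile's -y end, 150 mm from its middle. With a ridge of height h at y = s the tile's y axis slopes h/(150 mm + s) when this end is down and h/(150 mm - s) the other way when the +y end is down
- marker: brass marker weight, round, upright, 36 mm across at the foot (lowest 12 mm), 28 mm across from 16 to 36 mm up, 40 mm tall, 0.13 kg; origin at the centre of its foot. Stands on the bench left or right of the slab
- level: small yellow spirit level, 20 x 110 x 20 mm high, lying near the slab's robot side; a bystander, to be left alone; origin under its middle
- tub: small blue tub for tile spacers, 44 mm across, 30 mm high, near the slab's robot side; a bystander, to be left alone; origin under its middle
- knife: spatula-like filling knife, 200 mm long, lying flat far out on the left; a bystander, to be left alone; origin under its middle
- shampoo: green bottle with a lilac cap, 60 mm across, 180 mm tall, standing far out on the right; a bystander, to be left alone; origin under its middle
- soap: lilac bar of soap, 55 x 85 x 25 mm, to the left or right of the slab, on the side away from the marker; a bystander, to be left alone; origin under its middle
Not all that is in view belongs to the job. Of the things that look like the marker, the smallest one is meant.

How it is judged:
By the outcome, as a careful person would: the job done as asked, in the order asked, and still so for the second after the job is handed in, with the robot touching nothing.
It also fails if it takes over 58 s, if anything falls off the work surface, if the arm or the gripper's body presses on something with over 40 N, if the wrist force passes 120 N, or if a joint passes its speed limit or range.

### The arm

A 7-joint arm with a two-finger parallel gripper is mounted at the origin on the work surface. World frame = base frame: x ahead of the robot, y to its left, z up, the work surface at z = 0. Lengths are in m, angles in rad, forces in N, time in s.
With the tool pointing down it reaches from about 0.425 to 0.8 m from the base axis. Payload 8.3 kg.
Tool frame: the origin (TCP) lies on the centre line of the jaws, within the pads' length; the fingertips stand 8 mm ahead of it and the grasp point (between the pads) lies 11 mm behind it (manip.tip_extent is the distance from the TCP to the fingertips, in m); z points along the fingers, y is the line along which they close (so a half turn about z gives the same grasp; the last joint's range is limited). The gripper opens to 85 mm and grips with 20 to 120 N. Pads are 22 mm wide; open, the fingers measure 114 mm over their backs; the gripper's body (76 mm by 85 mm) begins 54 mm behind the grasp point. The pads swing forward as they close: fully open they stand 13 mm farther back than shut.
Start: joints at [1.055, 0.383, 0.016, 1.37, -0.006, 1.388, -0.046], TCP at [0.273, -0.562, 0.239] pointing down, gripper open.
Joint ranges: [-2.95, 2.95], [-0.25, 2.06], [-1.52, 1.56], [0.18, 2.33], [-1.44, 4.58], [0.02, 2.06], [-3.01, 3.01]. Speed limits (rad/s): [2.39, 2.39, 3.01, 3.01, 3.14, 3.14, 3.14].

### API

Orientations are given as a unit quaternion [w, x, y, z].
In Python, from cell import observe, cams, job, nets, manip gives the robot as it stands.
- The arm moves only by the tool step_arm, never from a script. Its argument "deltas" is text: rows parted by semicolons, each of 6 numbers parted by spaces: the shift along the tool's x, y, z in parts of the range, where 1.0 means 0.6 m, then the turn, a rotation vector about the tool's x, y, z in normalised numbers (1 is 2 pi rad). In form: tx ty tz ax ay az; .... A call has 1 to 12 rows; each row is the pose to reach, as a shift and turn from the pose commanded when the call began, along the tool's axes at that moment; what a row does not reach only later rows make up. A row lasts 1/12 s, in which the tool goes at most 41.7 mm and 7.16 degrees, less where a joint would pass 70% of its speed; a pose out of reach is approached as far as the arm can. A call with a gripper value outside its range is refused whole. "jaw" is the opening, from -1 (shut) to 1 (fully open), set as the call begins (left out, the last holds). The fingers move at their own pace and stop on an object; "force" is the grip in N (left out, the last holds). Time passes only in rows, so rows that repeat a pose let the fingers close. It gives the time, the measured TCP pose, the force, the opening and the grip force at its end, in the units of the state.
- observe(): the state, without advancing time (a new reading comes with each control period).
- cams.snapshot(name): name is "scene" or "top" or "wrist"; returns (picture, depth): 480x640x3 uint8, blue, green, red; 480x640 float32, m along the optical axis (not along the pixel's ray), 0 where there is no reading.
- cams.camera_model(name): a dict with "vertical_fov" (degrees; the focal length in pixels is half the picture's height over the tangent of half this angle, whatever the lens; pixels are square), "cx", "cy" (the principal point, pixels), "R" (3x3) and "t" (3): a world point X has camera coordinates R X + t; the wrist camera has in their place "hand_eye" (4x4, takes a point from camera to tool coordinates, whose origin is the TCP and whose axes are the flange's). Camera axes: x right, y down, z forward; pixel columns grow to the right and rows downward; lengths in m; the calibration is good to about 2 mm. A picture is of the moment at which its call begins: read the wrist's pose just before it. camera_model takes no time and is no camera call.
- job.close_job(): hands the job in; it is judged then, once.
Trained networks look in the newest picture that a camera, given by its name, has taken for a name from the list of things; names that differ only in an ending like _2 or _b are one class to them, and where a whole thing is asked for, a point or a joint stands for the part that bears it (a point fixed in the world has none). Each returns a list of dicts, best first, with "score" (0 to 1); they miss things now and then, are a little off and sometimes report something else, mostly with a low value. They report only what shows in the picture. A call takes as long as a camera call. They do not tell look-alikes from the thing itself.
- nets.search_frame(camera, target): "centre" ([column, row] in pixels, amid what is visible of it).
- nets.silhouettes(camera, target): "pixels" (480x640 bool, what is visible of it) and "centre" ([column, row] in pixels, amid what is visible of it).
The state is a dict: "time_s": time; "joints": joint angles; "qvel": joint speeds; "effort": joint torques, N m; "position": TCP position; "tool_rot": TCP orientation; "force": force on the tool from outside, world axes, zero at the start; "ft_torque": the same for the moment, N m; "grip_width": finger opening in m; "grip_force": force on a finger pad.
Only numpy, scipy, OpenCV 4.12 (cv2) and the standard library are available. Lean on these libraries where they do the work, as an engineer would, in place of code of your own. Each camera call takes 0.05 s, during which the arm holds its last target. There are 200 camera calls.

## Working session

There is one attempt and no reset: what is moved stays moved. The work goes in short steps, Python scripts to look and compute and a tool call to move; the robot and the scene stay as the last step left them, time stands still between calls to the robot, and variables do not carry over. Pictures are saved under pics/ and viewed, at most 10 in all, crops included, and the job is handed in when it is done.

Besides the shell and the picture viewer there is one more tool, called by a JSON object that holds its "method" and its "body", one argument or row to a line. step_arm: Moves the arm, as the interface text tells. Its arguments: {"type":"object","properties":{"deltas":{"type":"string"},"jaw":{"type":"number"},"force":{"type":"number"}},"required":["deltas"]}

```bash
mkdir -p pics; ls; cat > h.py <<'E'
import numpy as np, cv2
from cell import observe, cams, job, nets, manip
from scipy.spatial.transform import Rotation as Ro
def cm(name):
    m=cams.camera_model(name); f=240/np.tan(np.radians(m["vertical_fov"]/2)); return m,f
def toW(name,px,z,st=None):
    """pixel arrays (n,2) + depth -> world"""
    m,f=cm(name); px=np.atleast_2d(px).astype(float); z=np.ravel(z)
    P=np.c_[(px[:,0]-m["cx"])/f*z,(px[:,1]-m["cy"])/f*z,z]
    if "R" in m: return (P-np.array(m["t"]))@np.array(m["R"])
    H=np.array(m["hand_eye"]); P=P@H[:3,:3].T+H[:3,3]
    return P@rot(st).T+np.array(st["position"])
def rot(st):
    q=st["tool_rot"]; return Ro.from_quat([q[1],q[2],q[3],q[0]]).as_matrix()
def cloud(name,D,mask,st=None):
    v,u=np.nonzero(mask&(D>0)); return toW(name,np.c_[u,v],D[v,u],st)
E
python3 - <<'E'
from h import *
np.set_printoptions(precision=4,suppress=True)
s=observe(); print({k:np.round(v,3) for k,v in s.items()}); print(rot(s))
ims=[]
for c in("top","scene"):
    im,D=cams.snapshot(c); ims.append(im); cv2.imwrite(f"pics/{c}0.png",im); np.save(f"{c}0.npy",D)
    for t in("marker","tile","plate","level","tub","soap"):
        for d in nets.silhouettes(c,t)[:4]:
            P=cloud(c,D,d["pixels"])
            if len(P): print(c,t,round(d["score"],2),np.round(d["centre"]),len(P),np.percentile(P,[2,50,98],axis=0).round(3).tolist())
print(cams.camera_model("wrist"), cams.camera_model("top"))
E
```

```text
pics
{'time_s': np.float64(0.0), 'joints': array([ 1.055,  0.384,  0.016,  1.371, -0.006,  1.388, -0.047]), 'qvel': array([-0.001, -0.   , -0.   ,  0.001, -0.   , -0.001,  0.001]), 'effort': array([  0.   , -62.761,   0.844, -37.183,   0.016,   0.014,  -0.   ]), 'position': array([ 0.273, -0.562,  0.238]), 'tool_rot': array([-0.001,  0.974,  0.225, -0.   ]), 'force': array([-1.042, -0.507,  0.38 ]), 'ft_torque': array([-0.03 ,  0.012,  0.005]), 'grip_force': np.float64(0.0), 'grip_width': np.float64(0.085)}
[[ 0.8992  0.4376 -0.0009]
 [ 0.4376 -0.8992  0.0018]
 [-0.     -0.002  -1.    ]]
top marker 0.63 [450. 198.] 208 [[0.538, -0.41, -0.004], [0.561, -0.369, 0.023], [0.587, -0.357, 0.058]]
top marker 0.62 [448. 224.] 79 [[0.462, -0.381, 0.003], [0.477, -0.364, 0.017], [0.494, -0.357, 0.043]]
top tile 0.88 [299. 205.] 3590 [[0.494, -0.083, 0.034], [0.545, 0.06, 0.041], [0.595, 0.204, 0.049]]
top plate 0.78 [303. 188.] 4631 [[0.453, -0.136, 0.005], [0.556, 0.036, 0.029], [0.645, 0.236, 0.036]]
top plate 0.62 [448. 226.] 80 [[0.462, -0.381, 0.004], [0.476, -0.364, 0.017], [0.494, -0.35
[... 1158 characters left out ...]
8. 265.] 714 [[0.513, 0.303, 0.012], [0.543, 0.34, 0.025], [0.562, 0.38, 0.029]]
scene soap 0.33 [430. 205.] 444 [[0.32, 0.217, 0.004], [0.34, 0.268, 0.019], [0.356, 0.318, 0.025]]
{'vertical_fov': 66.46243851006506, 'cx': 321.0768825848176, 'cy': 235.2205727922198, 'hand_eye': array([[ 0.    , -0.9558, -0.2939,  0.0747],
       [ 1.    , -0.    ,  0.0001,  0.0018],
       [-0.0001, -0.2939,  0.9558, -0.1357],
       [ 0.    ,  0.    ,  0.    ,  1.    ]])} {'vertical_fov': 51.97395327276027, 'cx': 324.37181117555224, 'cy': 230.8245660743484, 'R': array([[-0.0244, -0.9996,  0.0123],
       [-0.9991,  0.024 , -0.0356],
       [ 0.0353, -0.0132, -0.9993]]), 't': array([0.0028, 0.4686, 1.4359])}
```

```bash
python3 - <<'E'
import cv2,numpy as np
a=cv2.imread("pics/scene0.png"); 
c=cv2.resize(a[200:320,110:270],None,fx=4,fy=4,interpolation=cv2.INTER_CUBIC)
cv2.imwrite("pics/crop0.png",c)
E
```

```text
(no output)
```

View pics/scene0.png

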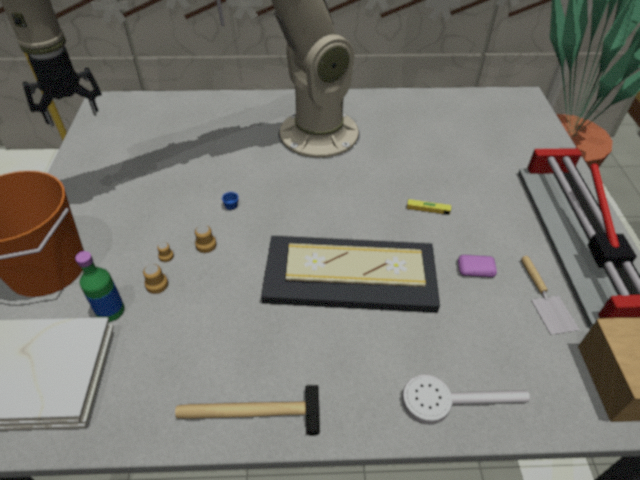

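View pics/crop0.png

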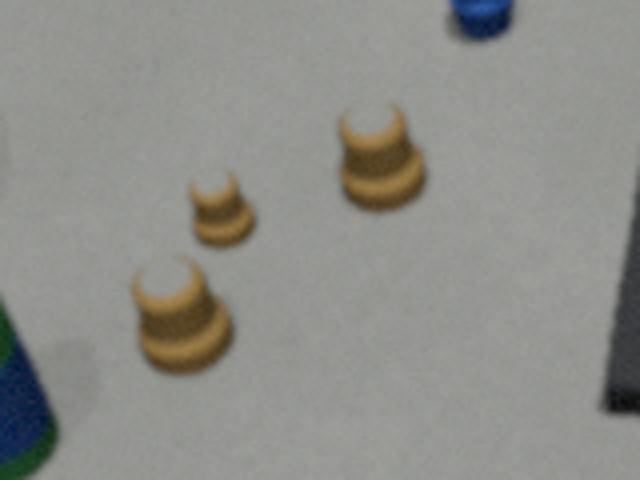

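The crop shows three brass look-alikes: scene pixels (169,254), (204,241) and (153,284). The one at (169,254), about (0.478, -0.369), is clearly the smallest at roughly 40 mm tall, against about 57 mm for the others. I'll use that one. Next I'll measure how the tile tilts at rest.

```bash
cat >> h.py <<'E'
def planefit(P):
    k=np.ones(len(P),bool)
    for _ in range(6):
        c=np.linalg.lstsq(np.c_[P[k,:2],np.ones(k.sum())],P[k,2],rcond=None)[0]
        r=P[:,2]-np.c_[P[:,:2],np.ones(len(P))]@c; k=abs(r)<3*max(1.48*np.median(abs(r[k])),2e-4)
    return c,r[k].std(),k.sum()
def er(m,n): return cv2.erode(m.astype(np.uint8),np.ones((n,n)))>0
def tilt(c,n=4,verbose=True):
    """mean slopes of tile relative to slab along tile's long axis, from n pictures"""
    out=[]
    for i in range(n):
        im,D=cams.snapshot(c)
        if i==0:
            mt=nets.silhouettes(c,"tile")[0]["pixels"]; mp=nets.silhouettes(c,"plate")[0]["pixels"]
            P=cloud(c,D,mt); r=cv2.minAreaRect((P[:,:2]*1000).astype(np.float32))
            b=cv2.boxPoints(r); e=b[1]-b[0] if np.hypot(*(b[1]-b[0]))>np.hypot(*(b[2]-b[1])) else b[2]-b[1]
            ax=e/np.hypot(*e); ax=ax*np.sign(ax[1]); 
            if verbose: print("rect",r,"axis",ax)
            mp=er(mp&~(cv2.dilate(mt.astype(np.uint8),np.ones((5,5)))>0),3); mt=er(mt,5)
        T=cloud(c,D,mt); S=cloud(c,D,mp); S=S[abs(S[:,2]-.03)<.008]
        ct,rt,nt=planefit(T); cp,rp,n_p=planefit(S)
        ctr=np.append(np.array(r[0])/1000,1)
        out.append([ct[:2]@ax*1e3,cp[:2]@ax*1e3,(ct[:2]-cp[:2])@ax*1e3,(ct@ctr)*1e3,(cp@ctr)*1e3,rt*1e3,rp*1e3,nt,n_p])
    out=np.array(out)
    print(c,"tile,slab,rel mrad; z tile,slab; res; n\n",out.mean(0).round(2),"sd",out.std(0)[:3].round(2)); return out
E
python3 - <<'E'
from h import *
tilt("top");tilt("scene")
E
```

```text
rect ((545.78662109375, 58.801979064941406), (296.2520446777344, 103.12763977050781), 86.8838882446289) axis [0.05435975 0.99852145]
top tile,slab,rel mrad; z tile,slab; res; n
 [-2.67300e+01 -1.20000e-01 -2.66100e+01  4.15300e+01  2.94900e+01
  2.97000e+00  2.93000e+00  2.89475e+03  3.21075e+03] sd [1.04 0.38 0.74]
rect ((537.1546630859375, 64.1716079711914), (306.40399169921875, 117.42105102539062), 85.5965347290039) axis [0.07677938 0.9970481 ]
scene tile,slab,rel mrad; z tile,slab; res; n
 [-2.63000e+01  3.40000e-01 -2.66400e+01  4.33800e+01  3.13600e+01
  1.63000e+00  1.77000e+00  4.18825e+03  4.40000e+03] sd [0.27 0.14 0.16]
```

Careful with the scale: shifts go in shares of 0.6 m and turns go in shares of 2 pi rad. That gives: 504 mm is 0.84, -380 mm is -0.6333, 0.453 rad is 0.0721.

{"method": "step_arm", "body": {
  "deltas": "0.84 -0.6333 -0.0167 0 0 0.0721;0.84 -0.6333 -0.0167 0 0 0.0721;0.84 -0.6333 -0.0167 0 0 0.0721;0.84 -0.6333 -0.0167 0 0 0.0721;0.84 -0.6333 -0.0167 0 0 0.0721;0.84 -0.6333 -0.0167 0 0 0.0721;0.84 -0.6333 -0.0167 0 0 0.0721;0.84 -0.6333 -0.0167 0 0 0.0721;0.84 -0.6333 -0.0167 0 0 0.0721;0.84 -0.6333 -0.0167 0 0 0.0721;0.84 -0.6333 -0.0167 0 0 0.0721;0.84 -0.6333 -0.0167 0 0 0.0721",
  "jaw": -1
}}

```text
time_s: 2.3
position: [0.4999, -0.1176, 0.2476]
tool_rot: [0.0, 1.0, -0.0, 0.0]
force: [0.4, -0.4, -0.1]
grip_width: -0.0
grip_force: 0.0
```

In the tool's units: -118 mm is -0.1967, 60 mm is 0.1.

{"method": "step_arm", "body": {
  "deltas": "0.1 -0.1967 0 0 0 0;0.1 -0.1967 0 0 0 0;0.1 -0.1967 0 0 0 0;0.1 -0.1967 0 0 0 0;0.1 -0.1967 0 0 0 0;0.1 -0.1967 0 0 0 0"
}}

```text
time_s: 2.8
position: [0.5594, -0.0009, 0.247]
tool_rot: [-0.0, 1.0, 0.001, -0.0]
force: [-0.5, -0.7, 0.3]
grip_width: 0.0001
grip_force: 0.0
```

```bash
python3 - <<'E'
from h import *
s=observe(); print(s["position"],s["qvel"].round(3),s["joints"].round(2))
im,D=cams.snapshot("wrist"); cv2.imwrite("pics/w1.png",im)
m=nets.silhouettes("wrist","tile")[0]; print(m["score"],m["centre"])
P=cloud("wrist",D,m["pixels"],s); print(len(P),np.percentile(P,[1,50,99],axis=0).round(3))
r=cv2.minAreaRect((P[:,:2]*1000).astype(np.float32)); print(r)
ct=planefit(P); print(ct)
mp=nets.silhouettes("wrist","plate")[0]["pixels"]&~(cv2.dilate(m["pixels"].astype(np.uint8),np.ones((7,7)))>0)
S=cloud("wrist",D,er(mp,5),s);S=S[abs(S[:,2]-.03)<.008];print(planefit(S))
E
```

```text
[ 0.55940362 -0.00092808  0.24699114] [ 0.032 -0.014  0.03   0.014  0.002  0.002  0.007] [ 0.24  0.26 -0.36  1.53  0.09  1.37 -1.7 ]
0.65 [257.7, 218.9]
31795 [[ 0.489 -0.088  0.033]
 [ 0.547  0.058  0.043]
 [ 0.598  0.205  0.048]]
((540.6209106445312, 59.273643493652344), (312.2915344238281, 107.79315948486328), 85.57084655761719)
(array([-0.00221827, -0.02653927,  0.04598815]), np.float64(0.0007290116529447613), np.int64(31165))
(array([-0.00054399, -0.0003142 ,  0.03154196]), np.float64(0.0007382999957872625), np.int64(28120))
```

View pics/w1.png

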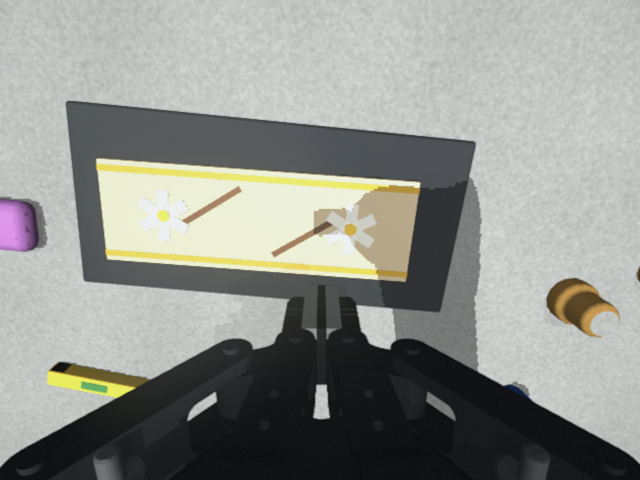

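The picture shows the tile with corners at about (97,158), (420,184), (406,282) and (106,258). Its -y end is on the right, and the marker group lies further right. Next I'll work out the tile pose.

```bash
cat >> h.py <<'E'
def tilepose(im,s,shadow=True):
    """fit the tile's quad in a wrist picture, cast its corners on plane z(x,y); returns centre, axis"""
    m=nets.silhouettes("wrist","tile")[0]["pixels"]
    hull=cv2.convexHull(np.argwhere(m)[:,::-1].astype(np.int32))
    q=cv2.approxPolyN(hull,4,ensure_convex=True)[0].astype(float) if hasattr(cv2,"approxPolyN") else None
    return q,m
def cast(q,s,c):
    M,f=cm("wrist"); o=toW("wrist",[[0,0]],[0],s)[0]; d=toW("wrist",q,np.ones(len(q)),s)-o
    n=np.array([-c[0],-c[1],1]); t=(c[2]-o@n)/(d@n); return o+d*t[:,None]
E
python3 - <<'E'
from h import *
s=observe(); im=cv2.imread("pics/w1.png"); cams.snapshot("wrist")
q,m=tilepose(im,s); print(q)
c=np.array([-.0022,-.02654,.046])
for Q in (q,np.array([[97,158],[420,184],[406,282],[106,258.]])):
    X=cast(Q,s,c); print(X.round(4),X.mean(0).round(4)); 
    print([np.hypot(*(X[i]-X[i-1])[:2]).round(4) for i in range(4)])
E
```

```text
[[404. 281.]
 [105. 262.]
 [ 93. 157.]
 [418. 179.]]
[[ 0.4834 -0.0877  0.0473]
 [ 0.5015  0.2117  0.0393]
 [ 0.6049  0.2046  0.0392]
 [ 0.585  -0.0941  0.0472]] [0.5437 0.0586 0.0432]
[np.float64(0.1018), np.float64(0.3), np.float64(0.1037), np.float64(0.2994)]
[[ 0.604   0.201   0.0393]
 [ 0.5804 -0.0963  0.0473]
 [ 0.4823 -0.0898  0.0473]
 [ 0.5058  0.21    0.0393]] [0.5431 0.0562 0.0433]
[np.float64(0.0986), np.float64(0.2982), np.float64(0.0983), np.float64(0.3007)]
```

In the tool's units: 182 mm is 0.3033, 180 mm is 0.3.

{"method": "step_arm", "body": {
  "deltas": "-0.0433 0.1267 0 0 0 0;-0.0433 0.1267 0 0 0 0;-0.0433 0.1267 0 0 0 0;-0.0433 0.1267 0.1667 0 0 0;-0.0433 0.1267 0.1667 0 0 0;-0.0433 0.1267 0.1667 0 0 0;-0.0433 0.1267 0.2333 0 0 0;-0.0433 0.1267 0.2833 0 0 0;-0.0433 0.1267 0.3 0 0 0;-0.0433 0.1267 0.3033 0 0 0;-0.0433 0.1267 0.3033 0 0 0;-0.0433 0.1267 0.3033 0 0 0"
}}

```text
time_s: 4.05
position: [0.5348, -0.0778, 0.0673]
tool_rot: [0.0, 1.0, -0.0, 0.002]
force: [-0.4, -0.9, -0.3]
grip_width: 0.0003
grip_force: 0.0
```

In the tool's units: 14 mm is 0.0233, 13 mm is 0.0217.

{"method": "step_arm", "body": {
  "deltas": "0 0 0.005 0 0 0;0 0 0.01 0 0 0;0 0 0.0133 0 0 0;0 0 0.015 0 0 0;0 0 0.0167 0 0 0;0 0 0.0183 0 0 0;0 0 0.02 0 0 0;0 0 0.0217 0 0 0;0 0 0.0233 0 0 0;0 0 0.0233 0 0 0"
}}

```text
time_s: 4.88
position: [0.5334, -0.0778, 0.0512]
tool_rot: [0.0, 1.0, -0.0, 0.0]
force: [-1.0, -1.8, 1.9]
grip_width: -0.0002
grip_force: 1.5
```

In the tool's units: 3 mm is 0.005, 1.5 mm is 0.0025.

{"method": "step_arm", "body": {
  "deltas": "0 0 0.0008 0 0 0;0 0 0.0017 0 0 0;0 0 0.0025 0 0 0;0 0 0.0033 0 0 0;0 0 0.0042 0 0 0;0 0 0.005 0 0 0;0 0 0.005 0 0 0"
}}

```text
time_s: 5.47
position: [0.5333, -0.0778, 0.0481]
tool_rot: [0.0, 1.0, -0.0, 0.0]
force: [0.1, -3.4, 3.3]
grip_width: -0.0001
grip_force: 1.8
```

In the tool's units: 1.1 mm is 0.0018, 0.8 mm is 0.0013.

{"method": "step_arm", "body": {
  "deltas": "0 0 0.0008 0 0 0;0 0 0.0013 0 0 0;0 0 0.0018 0 0 0;0 0 0.0018 0 0 0"
}}

```text
time_s: 5.8
position: [0.5333, -0.0775, 0.047]
tool_rot: [-0.0, 1.0, -0.0, -0.0]
force: [-1.6, -3.4, 3.0]
grip_width: -0.0002
grip_force: 1.9
```

In the tool's units: 0.8 mm is 0.0013, 0.4 mm is 0.0007.

{"method": "step_arm", "body": {
  "deltas": "0 0 0.0007 0 0 0;0 0 0.0013 0 0 0;0 0 0.0013 0 0 0"
}}

```text
time_s: 6.05
position: [0.5334, -0.0775, 0.0468]
tool_rot: [0.0, 1.0, -0.0, 0.0]
force: [-1.8, -4.4, 8.1]
grip_width: -0.0004
grip_force: 4.3
```

```bash
python3 - <<'E'
from h import *
for i in range(1):
    s=observe(); print(s["position"].round(4),s["force"].round(1))
tilt("scene",4)
E
```

```text
[ 0.5334 -0.0775  0.0468] [-1.8 -4.4  8.1]
rect ((534.154052734375, 65.311279296875), (307.9996337890625, 121.95450592041016), 86.07723999023438) axis [0.06841157 0.9976572 ]
scene tile,slab,rel mrad; z tile,slab; res; n
 [5.14900e+01 4.10000e-01 5.10700e+01 4.72200e+01 3.14100e+01 1.62000e+00
 1.77000e+00 4.01525e+03 4.02100e+03] sd [0.26 0.03 0.24]
```

```bash
python3 - <<'E'
from h import *
tilt("top",4)
s=observe(); print(s["position"].round(4),s["force"].round(1))
im,D=cams.snapshot("wrist"); cv2.imwrite("pics/w2.png",im)
m=nets.silhouettes("wrist","tile")[0]; mp=nets.silhouettes("wrist","plate")[0]["pixels"]&~(cv2.dilate(m["pixels"].astype(np.uint8),np.ones((9,9)))>0)
P=cloud("wrist",D,er(m["pixels"],9),s); print(np.percentile(P,[1,99],axis=0).round(3)); print(planefit(P))
S=cloud("wrist",D,er(mp,9),s);S=S[abs(S[:,2]-.03)<.006];print(np.percentile(S,[1,99],axis=0).round(3),planefit(S))
E
```

```text
rect ((548.1990356445312, 80.11702728271484), (257.9296875, 102.90664672851562), 86.14983367919922) axis [0.06714751 0.99774307]
top tile,slab,rel mrad; z tile,slab; res; n
 [ 5.10100e+01 -7.70000e-01  5.17800e+01  4.61900e+01  2.94900e+01
  2.92000e+00  2.96000e+00  2.44575e+03  1.93925e+03] sd [0.7  0.55 1.22]
[ 0.5335 -0.0775  0.0468] [-2.7 -2.5  8.9]Traceback (most recent call last):
  File "<stdin>", line 5, in <module>
IndexError: list index out of range
```

Bottomed (8 N), slope 51.1 mrad against 26.6 mrad at rest, so s ≈ -47 mm and h ≈ 5.25 mm. I'll ease it back gently.

In the tool's units: -20 mm is -0.0333, -14 mm is -0.0233.

{"method": "step_arm", "body": {
  "deltas": "0 0 -0.0017 0 0 0;0 0 -0.0033 0 0 0;0 0 -0.005 0 0 0;0 0 -0.0067 0 0 0;0 0 -0.0083 0 0 0;0 0 -0.01 0 0 0;0 0 -0.0117 0 0 0;0 0 -0.0133 0 0 0;0 0 -0.015 0 0 0;0 0 -0.0183 0 0 0;0 0 -0.0233 0 0 0;0 0 -0.0333 0 0 0"
}}

```text
time_s: 7.75
position: [0.5327, -0.0773, 0.0659]
tool_rot: [-0.0, 1.0, -0.0, -0.001]
force: [0.8, -0.8, -0.2]
grip_width: 0.0001
grip_force: 0.0
```

In the tool's units: -182 mm is -0.3033, -160 mm is -0.2667.

{"method": "step_arm", "body": {
  "deltas": "0 0 -0.0667 0 0 0;0 0 -0.1333 0 0 0;0 0 -0.2 0 0 0;0 0 -0.2667 0 0 0;0.0267 -0.1233 -0.3033 0 0 0;0.0433 -0.1267 -0.3033 0 0 0;0.0433 -0.1267 -0.3033 0 0 0;0.0433 -0.1267 -0.3033 0 0 0;0.0433 -0.1267 -0.3033 0 0 0"
}}

```text
time_s: 8.5
position: [0.5592, -0.0015, 0.2484]
tool_rot: [0.0, 1.0, 0.0, -0.0]
force: [-0.2, -0.7, 0.6]
grip_width: -0.0001
grip_force: 0.0
```

```bash
python3 - <<'E'
from h import *
tilt("scene",4)
s=observe(); print(s["position"].round(4),s["force"].round(1),s["qvel"].round(3))
im,D=cams.snapshot("wrist"); cv2.imwrite("pics/w3.png",im)
q,m=tilepose(im,s)
c,r,n=planefit(cloud("wrist",D,er(m,5),s)); print(c,r)
X=cast(q,s,c); print(q,X.round(4),X.mean(0).round(4))
for cam in("top","scene"):
    im,D=cams.snapshot(cam)
    for d in nets.silhouettes(cam,"marker")[:4]:
        P=cloud(cam,D,d["pixels"]); t=P[P[:,2]>P[:,2].max()-.012]
        print(cam,round(d["score"],2),d["centre"],P[:,2].max(),t.mean(0).round(4),(np.percentile(P[P[:,2]>.005],[1,99],axis=0).mean(0)).round(4))
E
```

```text
rect ((535.924072265625, 63.32597351074219), (306.1174011230469, 118.59721374511719), 86.1844482421875) axis [0.06654467 0.9977834 ]
scene tile,slab,rel mrad; z tile,slab; res; n
 [-2.5730e+01  3.2000e-01 -2.6050e+01  4.3380e+01  3.1320e+01  1.6200e+00
  1.7900e+00  4.2275e+03  4.2695e+03] sd [0.16 0.23 0.37]
[ 0.5591 -0.0025  0.248 ] [0.2 0.5 0.3] [-0.003 -0.002 -0.005 -0.003  0.001 -0.     0.   ]
[-0.00207464 -0.02666649  0.04592366] 0.0007315283078232974
[[404. 281.]
 [106. 259.]
 [ 95. 156.]
 [419. 180.]] [[ 0.483  -0.0872  0.0472]
 [ 0.504   0.2116  0.0392]
 [ 0.6054  0.204   0.0392]
 [ 0.5839 -0.0944  0.0472]] [0.5441 0.0585 0.0432]
top 0.69 [447.4, 196.9] 0.0603251012759221 [ 0.5605 -0.3757  0.0532] [ 0.5614 -0.378   0.0324]
top 0.68 [232.9, 277.6] 0.029855106338645118 [0.3386 0.2669 0.021 ] [0.3382 0.2652 0.0169]
top 0.54 [448.7, 223.7] 0.043221328131051964 [ 0.4773 -0.366   0.037 ] [ 0.4791 -0.3659  0.0242]
top 0.43 [417.8, 239.4] 0.06039603693862059 [ 0.4458 -0.2823  0.0529] [ 0.4464 -0.2841  0.0327]
scene 0.76 [203.7, 241.1] 0.06193499218259198 [ 0.4526 -0.281   0.0548] [ 0.4493 -0.2819  0.0318]
scene 0.71 [154.6, 279.1] 0.06060130958684884 [ 0.5685 -0.3752  0.0539] [ 0.5654 -0.3766  0.0322]
scene 0.64 [167.2, 251.6] 0.04548905807016204 [ 0.4837 -0.3682  0.0378] [ 0.4796 -0.3706  0.0236]
```

Next a light press on the other end, to confirm it really is down.

In the tool's units: -196 mm is -0.3267, 194 mm is 0.3233.

{"method": "step_arm", "body": {
  "deltas": "-0.01 -0.3267 0 0 0 0;-0.01 -0.3267 0 0 0 0;-0.01 -0.3267 0 0 0 0;-0.01 -0.3267 0.0833 0 0 0;-0.01 -0.3267 0.1333 0 0 0;-0.01 -0.3267 0.2 0 0 0;-0.01 -0.3267 0.2583 0 0 0;-0.01 -0.3267 0.3 0 0 0;-0.01 -0.3267 0.3167 0 0 0;-0.01 -0.3267 0.3217 0 0 0;-0.01 -0.3267 0.3233 0 0 0;-0.01 -0.3267 0.3233 0 0 0"
}}

```text
time_s: 10.1
position: [0.5551, 0.1949, 0.0568]
tool_rot: [-0.001, 1.0, -0.0, 0.002]
force: [0.7, -0.5, 0.4]
grip_width: -0.0001
grip_force: 0.0
```

In the tool's units: 6.5 mm is 0.0108, 6 mm is 0.01.

{"method": "step_arm", "body": {
  "deltas": "0 0 0.0033 0 0 0;0 0 0.0067 0 0 0;0 0 0.0083 0 0 0;0 0 0.01 0 0 0;0 0 0.0108 0 0 0;0 0 0.0108 0 0 0"
}}

```text
time_s: 10.6
position: [0.5534, 0.1945, 0.0479]
tool_rot: [-0.0, 1.0, -0.0, -0.0]
force: [0.3, -0.4, -0.1]
grip_width: 0.0
grip_force: 0.0
```

In the tool's units: 1.8 mm is 0.003, 1.4 mm is 0.0023.

{"method": "step_arm", "body": {
  "deltas": "0 0 0.0008 0 0 0;0 0 0.0017 0 0 0;0 0 0.0023 0 0 0;0 0 0.003 0 0 0;0 0 0.003 0 0 0"
}}

```text
time_s: 11.02
position: [0.5535, 0.1946, 0.0466]
tool_rot: [0.0, 1.0, -0.0, 0.0]
force: [-2.4, -1.4, 5.9]
grip_width: 0.0004
grip_force: 2.9
```

```bash
python3 - <<'E'
from h import *
tilt("scene",6)
E
```

```text
rect ((538.6160278320312, 62.957984924316406), (300.1049499511719, 113.33502197265625), 86.03821563720703) axis [0.06909103 0.9976104 ]
scene tile,slab,rel mrad; z tile,slab; res; n
 [-2.59600e+01  4.90000e-01 -2.64400e+01  4.33600e+01  3.13600e+01
  1.63000e+00  1.78000e+00  3.89867e+03  4.33800e+03] sd [0.3  0.17 0.35]
```

In the tool's units: 230 mm is 0.3833, 190 mm is 0.3167.

{"method": "step_arm", "body": {
  "deltas": "0 0 -0.0033 0 0 0;0 0 -0.0083 0 0 0;0 0 -0.0167 0 0 0;0 0 -0.0667 0 0 0;0 0 -0.1333 0 0 0;0 0 -0.2 0 0 0;-0.025 0.05 -0.2333 0 0 0;-0.0417 0.1167 -0.2333 0 0 0;-0.0583 0.1833 -0.2333 0 0 0;-0.075 0.25 -0.2333 0 0 0;-0.0917 0.3167 -0.2333 0 0 0;-0.1083 0.3833 -0.2333 0 0 0"
}}

```text
time_s: 12.42
position: [0.4876, -0.0371, 0.1866]
tool_rot: [0.0, 1.0, 0.0, 0.001]
force: [1.7, 0.0, -0.7]
grip_width: 0.0002
grip_force: 0.0
```

In the tool's units: 301 mm is 0.5017, -49 mm is -0.0817, 0.646 rad is 0.1028.

{"method": "step_arm", "body": {
  "deltas": "-0.0817 0.5017 0 0 0 0.1028;-0.0817 0.5017 0 0 0 0.1028;-0.0817 0.5017 0 0 0 0.1028;-0.0817 0.5017 0 0 0 0.1028;-0.0817 0.5017 0 0 0 0.1028;-0.0817 0.5017 0 0 0 0.1028;-0.0817 0.5017 0 0 0 0.1028;-0.0817 0.5017 0 0 0 0.1028;-0.0817 0.5017 0 0 0 0.1028;-0.0817 0.5017 0 0 0 0.1028;-0.0817 0.5017 0 0 0 0.1028;-0.0817 0.5017 0 0 0 0.1028",
  "jaw": 0.5,
  "force": 25
}}

```text
time_s: 13.42
position: [0.4402, -0.3347, 0.1862]
tool_rot: [-0.0, 0.949, -0.316, 0.0]
force: [0.3, 0.1, -0.3]
grip_width: 0.0638
grip_force: 0.0
```

```bash
python3 - <<'E'
from h import *
s=observe(); print(s["position"].round(4),s["qvel"].round(3),s["joints"].round(2),s["grip_width"]); print(rot(s).round(3))
im,D=cams.snapshot("wrist"); cv2.imwrite("pics/w4.png",im)
for d in nets.silhouettes("wrist","marker")[:4]:
    P=cloud("wrist",D,d["pixels"],s); h=np.percentile(P[:,2],99); t=P[P[:,2]>h-.004]
    (cx,cy),r=cv2.minEnclosingCircle((t[:,:2]*1000).astype(np.float32))
    print(round(d["score"],2),np.round(d["centre"]),len(P),h.round(4),t.mean(0).round(4),len(t),(cx,cy,r),np.percentile(P[:,:2],[1,99],axis=0).mean(0).round(4))
E
```

```text
[ 0.4402 -0.3347  0.1862] [-0.004 -0.001  0.003  0.002  0.004 -0.001  0.003] [ 0.65  0.26 -0.07  1.65  0.02  1.23 -1.64] 0.06384695582835984
[[ 0.8   -0.6    0.   ]
 [-0.6   -0.8    0.001]
 [-0.    -0.001 -1.   ]]
0.69 [276. 236.] 2211 0.0577 [ 0.4446 -0.2899  0.0556] 523 (443.1083679199219, -287.1759033203125, 18.233238220214844) [ 0.4427 -0.2884]
0.68 [284.  66.] 2740 0.058 [ 0.5573 -0.3824  0.0558] 790 (558.2658081054688, -382.2283020019531, 18.35630226135254) [ 0.5588 -0.3823]
```

View pics/w4.png

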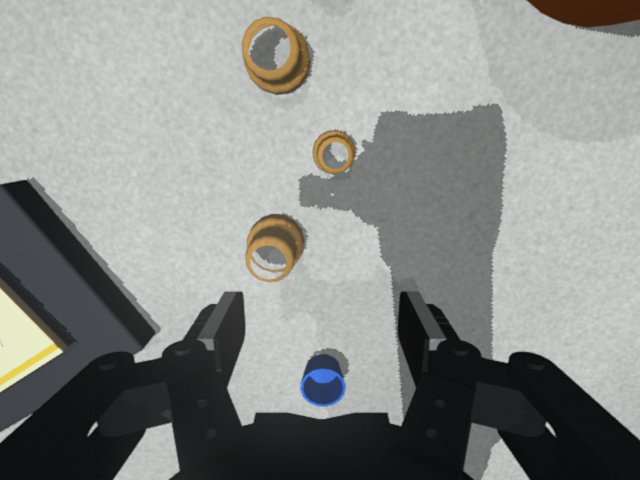

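The small marker is at (334,153), the big ones at (272,50) and (272,250), and the tub at (323,380). The network missed the small one, so I'll segment it by depth and colour.

```bash
python3 - <<'E'
from h import *
s=observe(); im,D=cams.snapshot("wrist")
m=np.zeros((480,640),bool); m[120:185,300:362]=True
hsv=cv2.cvtColor(im,cv2.COLOR_BGR2HSV); 
P=cloud("wrist",D,m,s); k=P[:,2]>.02; t=P[k]; print(k.sum(),np.percentile(t,[1,50,99],axis=0).round(4))
tt=P[P[:,2]>.035];print(tt.mean(0).round(4),cv2.minEnclosingCircle((tt[:,:2]*1000).astype(np.float32)))
b=P[(P[:,2]>.005)];print(cv2.minEnclosingCircle((b[:,:2]*1000).astype(np.float32)))
v,u=np.nonzero(m&(hsv[...,1]>90)); (c,r)=cv2.minEnclosingCircle(np.c_[u,v].astype(np.float32)); print(c,r,u.mean(),v.mean())
X=cast(np.array([[336,153.]]),s,[0,0,.04]); print(X)
E
```

```text
511 [[ 0.4625 -0.3889  0.024 ]
 [ 0.4779 -0.3766  0.0389]
 [ 0.4891 -0.3625  0.042 ]]
[ 0.4764 -0.376   0.039 ] ((475.42523193359375, -375.5867919921875), 13.920299530029297)
((475.56396484375, -375.68719482421875), 17.80461883544922)
(333.0807800292969, 151.87554931640625) 21.48504066467285 332.08608490566036 149.6191037735849
[[ 0.47635104 -0.37762226  0.04      ]]
```

In the tool's units: 85 mm is 0.1417, 60 mm is 0.1.

{"method": "step_arm", "body": {
  "deltas": "0.0883 0.02 0 0 0 0;0.0883 0.02 0.0333 0 0 0;0.0883 0.02 0.1 0 0 0;0.0883 0.02 0.1417 0 0 0;0.0883 0.02 0.1417 0 0 0;0.0883 0.02 0.1417 0 0 0",
  "jaw": 0.5
}}

```text
time_s: 14.07
position: [0.4739, -0.3768, 0.1001]
tool_rot: [-0.001, 0.948, -0.317, -0.002]
force: [1.3, -0.4, 1.2]
grip_width: 0.0639
grip_force: 0.0
```

```bash
python3 - <<'E'
from h import *
s=observe(); print(s["position"].round(4))
im,D=cams.snapshot("wrist"); cv2.imwrite("pics/w5.png",im)
E
```

```text
[ 0.4739 -0.3768  0.1001]
```

View pics/w5.png

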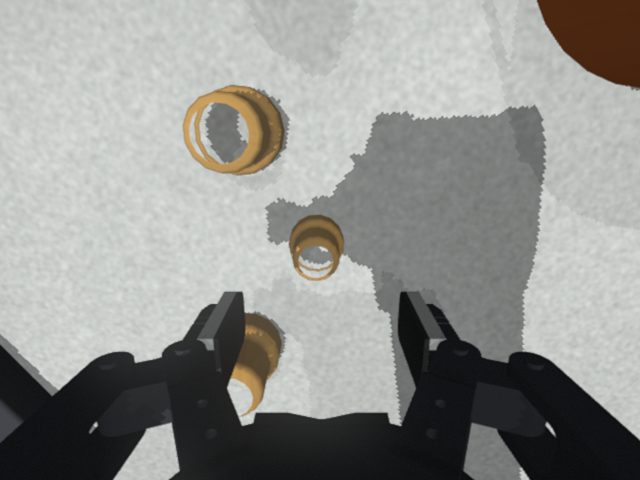

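The marker sits centred between the jaws: top at (317,260), fingers symmetric about column 321. I'll go down.

In the tool's units: 76 mm is 0.1267, 74 mm is 0.1233.

{"method": "step_arm", "body": {
  "deltas": "0 0 0.0417 0 0 0;0 0 0.075 0 0 0;0 0 0.1 0 0 0;0 0 0.1167 0 0 0;0 0 0.1233 0 0 0;0 0 0.1267 0 0 0;0 0 0.1267 0 0 0;0 0 0.1267 0 0 0"
}}

```text
time_s: 14.78
position: [0.4752, -0.3785, 0.0264]
tool_rot: [0.0, 0.948, -0.317, 0.001]
force: [-0.4, -0.0, 0.1]
grip_width: 0.064
grip_force: 0.0
```

{"method": "step_arm", "body": {
  "deltas": "0 0 0 0 0 0;0 0 0 0 0 0;0 0 0 0 0 0;0 0 0 0 0 0;0 0 0 0 0 0;0 0 0 0 0 0",
  "jaw": -1,
  "force": 25
}}

```text
time_s: 15.28
position: [0.4751, -0.3779, 0.0258]
tool_rot: [-0.0, 0.948, -0.317, 0.001]
force: [-0.5, 1.5, 6.1]
grip_width: 0.0264
grip_force: 26.1
```

In the tool's units: -110 mm is -0.1833, -100 mm is -0.1667.

{"method": "step_arm", "body": {
  "deltas": "0 0 -0.005 0 0 0;0 0 -0.0133 0 0 0;0 0 -0.0333 0 0 0;0 0 -0.075 0 0 0;0 0 -0.125 0 0 0;0 0 -0.1667 0 0 0;0 0 -0.1833 0 0 0;0 0 -0.1833 0 0 0"
}}

```text
time_s: 15.95
position: [0.4759, -0.3792, 0.1389]
tool_rot: [0.001, 0.948, -0.318, 0.003]
force: [0.3, -0.4, -1.8]
grip_width: 0.0264
grip_force: 26.1
```

```bash
python3 - <<'E'
from h import *
s=observe(); print(s["position"].round(4),s["grip_width"],s["grip_force"],s["force"])
im,D=cams.snapshot("wrist"); b,_=cams.snapshot("scene")
c=cv2.resize(b[140:300,80:240],(480,480),interpolation=cv2.INTER_CUBIC)
cv2.imwrite("pics/w6.png",np.hstack([cv2.resize(im[140:480,160:480],(320,340)),c[:340]]))
E
```

```text
[ 0.4759 -0.3792  0.1389] 0.02639153411481852 26.124595838716687 [ 0.31854062 -0.41502639 -1.7548588 ]
```

View pics/w6.png

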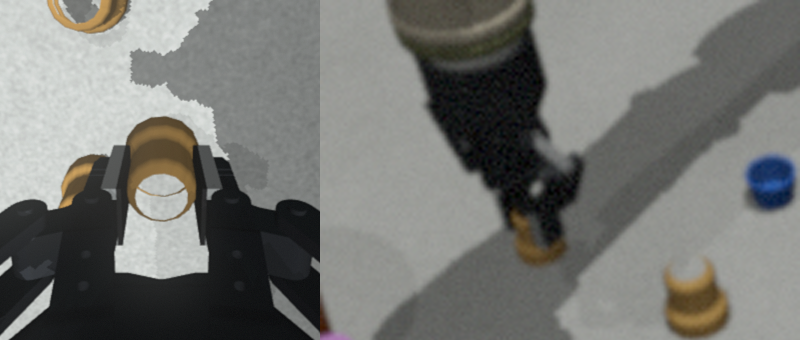

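The left crop shows the marker held upright between the pads, top rim around full-frame pixel (324,335). The right crop shows it lifted clear, with the big ones untouched. On to the tile.

In the tool's units: -352 mm is -0.5867, -181 mm is -0.3017, -0.647 rad is -0.103.

{"method": "step_arm", "body": {
  "deltas": "-0.3017 -0.5867 0 0 0 -0.103;-0.3017 -0.5867 0 0 0 -0.103;-0.3017 -0.5867 0 0 0 -0.103;-0.3017 -0.5867 0 0 0 -0.103;-0.3017 -0.5867 0 0 0 -0.103;-0.3017 -0.5867 0 0 0 -0.103;-0.3017 -0.5867 0 0 0 -0.103;-0.3017 -0.5867 0 0 0 -0.103;-0.3017 -0.5867 0 0 0 -0.103;-0.3017 -0.5867 0 0 0 -0.103;-0.3017 -0.5867 0 0 0 -0.103;-0.3017 -0.5867 0 0 0 -0.103"
}}

```text
time_s: 17.05
position: [0.5406, 0.0139, 0.133]
tool_rot: [-0.0, 1.0, 0.002, -0.002]
force: [0.0, -0.3, -2.3]
grip_width: 0.0265
grip_force: 26.2
```

In the tool's units: 40 mm is 0.0667, 20 mm is 0.0333.

{"method": "step_arm", "body": {
  "deltas": "0 0 0.0333 0 0 0;0 0 0.0667 0 0 0;0 0 0.0667 0 0 0;0 0 0.0667 0 0 0"
}}

```text
time_s: 17.38
position: [0.5402, 0.0103, 0.0933]
tool_rot: [0.0, 1.0, -0.001, -0.002]
force: [-0.2, 0.2, -1.3]
grip_width: 0.0265
grip_force: 26.2
```

```bash
python3 - <<'E'
from h import *
s=observe(); print(s["position"].round(4),rot(s).round(3),s["grip_width"],s["qvel"].round(3))
im,D=cams.snapshot("wrist"); cv2.imwrite("pics/w7.png",im)
r=nets.silhouettes("wrist","tile")
for d in r[:2]:
    P=cloud("wrist",D,er(d["pixels"],5),s); print(d["score"],planefit(P),np.percentile(P,[1,99],axis=0).round(3))
E
```

```text
[0.5402 0.0103 0.0933] [[ 1.    -0.001 -0.005]
 [-0.001 -1.    -0.   ]
 [-0.005  0.    -1.   ]] 0.02647031165147578 [-0.002 -0.029 -0.013 -0.041 -0.004  0.011 -0.001]
0.91 (array([-0.00209333, -0.02642023,  0.04588428]), np.float64(0.0006210987851106391), np.int64(73852)) [[ 0.498 -0.087  0.039]
 [ 0.596  0.184  0.048]]
```

View pics/w7.png

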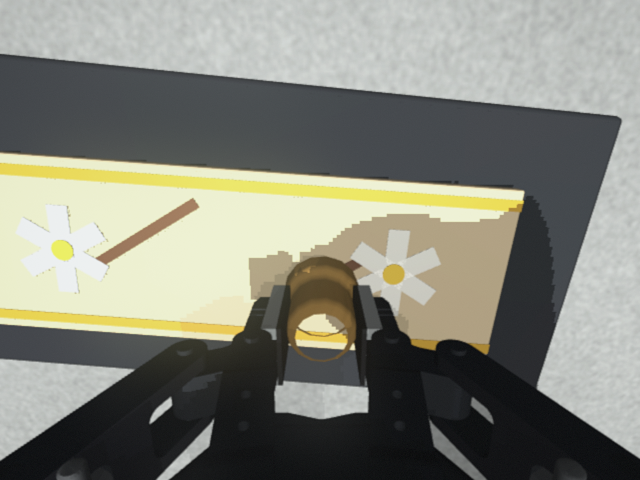

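The marker hangs over the tile at (322,300), rim centre about (322,337). The tile's -y corners are at (524,190) and (487,351). I'll compute the offset in this one view.

```bash
python3 - <<'E'
from h import *
s=observe(); c=np.array([-.0021,-.02642,.04588])
q=np.array([[524,190],[487,351],[0,153],[0,324.]]); X=cast(q,s,c); print(X.round(4))
ax=(X[2]-X[0])[:2]; ax/=np.hypot(*ax); ax2=(X[3]-X[1])[:2]; ax2/=np.hypot(*ax2); print(ax,ax2,np.hypot(*(X[0]-X[1])[:2]))
a=ax+ax2; a/=np.hypot(*a); mid=(X[0]+X[1])[:2]/2; T=mid+a*.1022
T2=np.array([.5439,.0585])-a*.0478
rim=cast(np.array([[322,337.]]),s,[0,0,s["position"][2]+.0142])
print("target",T.round(4),T2.round(4),"rim",rim.round(4),"tcp",s["position"].round(4))
E
```

```text
[[ 0.5848 -0.0935  0.0471]
 [ 0.4904 -0.0873  0.0472]
 [ 0.6028  0.1732  0.04  ]
 [ 0.5038  0.1992  0.0396]]
[0.06713568 0.99774386] [0.04703073 0.99889344] 0.09469498520948724
target [0.5434 0.0117] [0.5412 0.0108] rim [[0.5398 0.009  0.1097]] tcp [0.542  0.0111 0.0955]
```

In the tool's units: 22 mm is 0.0367, 21 mm is 0.035, -0.026 rad is -0.0041.

{"method": "step_arm", "body": {
  "deltas": "0.0017 -0.0033 0.0083 -0.0041 0 0;0.0017 -0.0033 0.02 -0.0041 0 0;0.0017 -0.0033 0.03 -0.0041 0 0;0.0017 -0.0033 0.035 -0.0041 0 0;0.0017 -0.0033 0.0367 -0.0041 0 0;0.0017 -0.0033 0.0367 -0.0041 0 0;0.0017 -0.0033 0.0367 -0.0041 0 0"
}}

```text
time_s: 18.07
position: [0.5429, 0.0138, 0.0731]
tool_rot: [0.013, 1.0, 0.0, 0.0]
force: [-0.9, -0.3, -1.0]
grip_width: 0.0267
grip_force: 26.2
```

In the tool's units: 2 mm is 0.0033, 1.6 mm is 0.0027.

{"method": "step_arm", "body": {
  "deltas": "0 0 0.0007 0 0 0;0 0 0.0013 0 0 0;0 0 0.002 0 0 0;0 0 0.0027 0 0 0;0 0 0.0033 0 0 0;0 0 0.0033 0 0 0;0 0 0.0033 0 0 0"
}}

```text
time_s: 18.65
position: [0.5428, 0.014, 0.071]
tool_rot: [0.013, 1.0, 0.0, -0.0]
force: [1.1, 0.5, -0.7]
grip_width: 0.0266
grip_force: 26.2
```

In the tool's units: 1.2 mm is 0.002, 0.9 mm is 0.0015.

{"method": "step_arm", "body": {
  "deltas": "0 0.0013 0.0005 0 0 0;0 0.0013 0.001 0 0 0;0 0.0013 0.0015 0 0 0;0 0.0013 0.002 0 0 0;0 0.0013 0.002 0 0 0"
}}

```text
time_s: 19.07
position: [0.5428, 0.0132, 0.0698]
tool_rot: [0.013, 1.0, 0.0, -0.0]
force: [0.1, -0.2, -1.0]
grip_width: 0.0266
grip_force: 26.2
```

In the tool's units: 0.6 mm is 0.001, 0.3 mm is 0.0005.

{"method": "step_arm", "body": {
  "deltas": "0 0 0.0005 0 0 0;0 0 0.001 0 0 0;0 0 0.001 0 0 0;0 0 0.001 0 0 0"
}}

```text
time_s: 19.4
position: [0.5428, 0.0132, 0.0692]
tool_rot: [0.013, 1.0, 0.0, -0.0]
force: [0.2, -0.5, -1.5]
grip_width: 0.0266
grip_force: 26.2
```

In the tool's units: 0.6 mm is 0.001, 0.3 mm is 0.0005.

{"method": "step_arm", "body": {
  "deltas": "0 0 0.0005 0 0 0;0 0 0.001 0 0 0;0 0 0.001 0 0 0;0 0 0.001 0 0 0"
}}

```text
time_s: 19.73
position: [0.543, 0.0132, 0.0688]
tool_rot: [0.013, 1.0, 0.0, 0.0]
force: [-0.9, 0.6, 1.5]
grip_width: 0.0262
grip_force: 26.6
```

In the tool's units: 0.5 mm is 0.0008, 0.3 mm is 0.0005.

{"method": "step_arm", "body": {
  "deltas": "0 0 0.0005 0 0 0;0 0 0.0008 0 0 0;0 0 0.0008 0 0 0;0 0 0.0008 0 0 0"
}}

```text
time_s: 20.07
position: [0.5431, 0.0131, 0.0686]
tool_rot: [0.013, 1.0, 0.0, 0.0]
force: [-2.9, 0.1, 5.4]
grip_width: 0.0265
grip_force: 27.0
```

In the tool's units: -0.4 mm is -0.0007.

{"method": "step_arm", "body": {
  "deltas": "0 0 -0.0007 0 0 0;0 0 -0.0007 0 0 0"
}}

```text
time_s: 20.23
position: [0.543, 0.0132, 0.0687]
tool_rot: [0.013, 1.0, 0.0, 0.0]
force: [-0.6, 0.6, 4.1]
grip_width: 0.0267
grip_force: 26.8
```

{"method": "step_arm", "body": {
  "deltas": "0 0 0 0 0 0;0 0 0 0 0 0;0 0 0 0 0 0;0 0 0 0 0 0;0 0 0 0 0 0",
  "jaw": 0.3
}}

```text
time_s: 20.65
position: [0.5428, 0.0132, 0.0684]
tool_rot: [0.013, 1.0, 0.0, -0.0]
force: [0.4, -0.0, 0.3]
grip_width: 0.0555
grip_force: 0.0
```

In the tool's units: -180 mm is -0.3, -150 mm is -0.25, 0.026 rad is 0.0041.

{"method": "step_arm", "body": {
  "deltas": "0 0 -0.0083 0 0 0;0 0 -0.025 0 0 0;0 0 -0.05 0 0 0;0 0 -0.1 0 0 0;0 0 -0.15 0 0 0;0 0 -0.2 0 0 0;0 0 -0.25 0 0 0;-0.0333 -0.0167 -0.3 0.0041 0 0;-0.0333 -0.0167 -0.3 0.0041 0 0;-0.0333 -0.0167 -0.3 0.0041 0 0"
}}

```text
time_s: 21.48
position: [0.5235, 0.0284, 0.2515]
tool_rot: [0.0, 1.0, 0.001, 0.003]
force: [-0.2, 0.1, 0.2]
grip_width: 0.0559
grip_force: 0.0
```

```bash
python3 - <<'E'
from h import *
s=observe(); print(s["position"].round(4),s["grip_width"],s["time_s"])
im,D=cams.snapshot("wrist"); cv2.imwrite("pics/w8.png",im)
q,m=tilepose(im,s); print(q)
P=cloud("wrist",D,er(m,5),s); c,r,n=planefit(P); print(c,r,n)
X=cast(q,s,c); print(X.round(4),X.mean(0).round(4))
A=cloud("wrist",D,np.ones((480,640),bool),s); k=(abs(A[:,0]-.542)<.05)&(abs(A[:,1]-.012)<.05)&(A[:,2]>.07)
t=A[k]; tt=t[t[:,2]>.078]; print(len(t),np.percentile(t[:,2],[1,99]),tt.mean(0).round(4),cv2.minEnclosingCircle((tt[:,:2]*1000).astype(np.float32)))
tilt("scene",4)
E
```

```text
[0.5235 0.0284 0.2515] 0.05592784232268817 21.4833
[[437. 247.]
 [134. 225.]
 [124. 117.]
 [455. 143.]]
[-0.00218827 -0.02611204  0.0459012 ] 0.0007505191079043315 29811
[[ 0.4838 -0.0871  0.0471]
 [ 0.5036  0.2108  0.0393]
 [ 0.6048  0.2051  0.0392]
 [ 0.5828 -0.0942  0.0471]] [0.5437 0.0586 0.0432]
46146 [0.24982585 0.34157898] [0.5344 0.0084 0.3137] ((533.7048950195312, 12.082413673400879), 50.06101608276367)
rect ((542.789306640625, 62.759765625), (299.2027282714844, 105.51325225830078), 85.87937927246094) axis [0.07185641 0.997415  ]
scene tile,slab,rel mrad; z tile,slab; res; n
 [-2.58000e+01  2.90000e-01 -2.60900e+01  4.33400e+01  3.13100e+01
  1.60000e+00  1.78000e+00  3.64675e+03  4.61000e+03] sd [0.21 0.13 0.29]
```

View pics/w8.png

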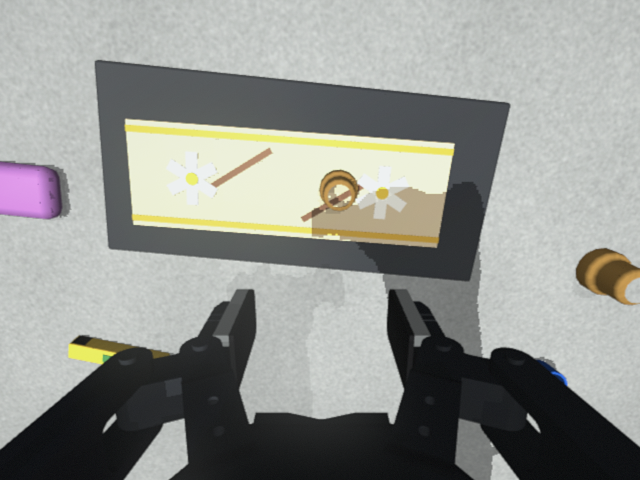

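The marker stands at (339,190) between the tile's gold lines, and the tile hasn't moved (centre 0.5437, 0.0586 again). I'll check its place along the tile.

```bash
python3 - <<'E'
from h import *
s=observe(); im,D=cams.snapshot("wrist"); c=np.array([-.0022,-.0262,.0459])
hsv=cv2.cvtColor(im,cv2.COLOR_BGR2HSV)
m=np.zeros((480,640),bool); m[160:220,310:370]=True
A=cloud("wrist",D,m,s); h=A[:,2]-(A[:,:2]@c[:2]+c[2]); f=A[(h>.003)]; t=A[h>.033]
print(h.max(),[np.array(cv2.minEnclosingCircle((z[:,:2]*1000).astype(np.float32))[0]).round(1) for z in(f,t)],[cv2.minEnclosingCircle((z[:,:2]*1000).astype(np.float32))[1] for z in(f,t)])
q=np.array([[437,247],[134,225],[124.5,118],[455,143.]]); X=cast(q,s,c)[:,:2]; C=X.mean(0); a=X[1]+X[2]-X[0]-X[3]; a/=np.hypot(*a)
top=cast(np.array([[341,191.]]),s,c+[0,0,.04])[0,:2]
for p in (np.array(cv2.minEnclosingCircle((f[:,:2]*1000).astype(np.float32))[0])/1e3,np.array(cv2.minEnclosingCircle((t[:,:2]*1000).astype(np.float32))[0])/1e3,top,t[:,:2].mean(0)):
    d=p-C; print("along",(d@a*1e3).round(1),"across",((d[0]*a[1]-d[1]*a[0])*1e3).round(1))
E
```

```text
0.0411659884997357 [array([541.3,  10.6]), array([541.3,  11.1])] [17.790969848632812, 13.796472549438477]
along -46.8 across 2.7
along -46.3 across 2.8
along -47.6 across 5.6
along -45.8 across 4.6
```

```bash
python3 - <<'E'
from h import *
s=observe(); print(s["position"].round(4),s["qvel"].round(3))
for i in range(3):
    s=observe(); im,D=cams.snapshot("wrist")
    q,mt=tilepose(im,s); c,_,_=planefit(cloud("wrist",D,er(mt,5),s)); X=cast(q,s,c)[:,:2]; C=X.mean(0); L=X[np.argsort(X[:,1])]; a=L[2]+L[3]-L[0]-L[1]; a/=np.hypot(*a)
    # gold lines midline as cross-check, sampled beside the marker
    hsv=cv2.cvtColor(im,cv2.COLOR_BGR2HSV); g=(cv2.inRange(hsv,(20,130,100),(35,255,255))>0)&(cv2.dilate(mt.astype(np.uint8),np.ones((3,3)))>0)
    G=cloud("wrist",D,g,s); dg=(G[:,:2]-C); al=dg@a; ac=dg[:,0]*a[1]-dg[:,1]*a[0]; k=(abs(al)<.13)&(abs(ac)>.03)
    up,lo=np.median(ac[k&(ac>0)]),np.median(ac[k&(ac<0)])
    m=np.zeros((480,640),bool); m[150:230,300:380]=True
    A=cloud("wrist",D,m,s); h=A[:,2]-(A[:,:2]@c[:2]+c[2])
    out=[]
    for lo_h in(.003,.033):
        p=np.array(cv2.minEnclosingCircle((A[h>lo_h][:,:2]*1000).astype(np.float32))[0])/1e3; d=p-C; out+=[(d@a*1e3).round(1),((d[0]*a[1]-d[1]*a[0])*1e3).round(1)]
    print(C.round(4),a.round(3),"along/across foot,top",out,"gold",(up*1e3).round(1),(lo*1e3).round(1),q.tolist())
E
```

```text
[0.5227 0.0277 0.2475] [-0.    -0.005 -0.001 -0.003  0.     0.     0.001]
[0.5434 0.0588] [0.07  0.998] along/across foot,top [np.float64(-48.3), np.float64(1.2), np.float64(-47.6), np.float64(1.2)] gold 42.1 -41.9 [[437.0, 247.0], [130.0, 224.0], [121.0, 115.0], [457.0, 140.0]]
[0.5434 0.0588] [0.071 0.997] along/across foot,top [np.float64(-48.3), np.float64(1.2), np.float64(-47.7), np.float64(1.3)] gold 42.1 -41.9 [[438.0, 247.0], [130.0, 223.0], [121.0, 116.0], [456.0, 141.0]]
[0.5431 0.0589] [0.069 0.998] along/across foot,top [np.float64(-48.4), np.float64(1.5), np.float64(-47.8), np.float64(1.5)] gold 42.3 -41.6 [[438.0, 248.0], [130.0, 225.0], [120.0, 115.0], [457.0, 140.0]]
```

The marker sits at -48 mm along the tile, against an estimated -47.7 mm, and 1.2 mm off the centre line. The tile is unmoved, so I'll hand the job in.

```bash
python3 -c "
from cell import job
print(job.close_job())"
```

```text
the job is handed in; nothing more can be done
None
```

The job is handed in: the smallest brass marker stands upright on the tile about 48 mm from its middle toward the -y end (high spot estimated at -47.7 mm) and about 1 mm off the centre line, with no measurable shift of the tile.

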